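# Load a roll into the warming chest

### The arm

A 7-joint arm with a two-finger parallel gripper is mounted at the origin on the work surface. World frame = base frame: x ahead of the robot, y to its left, z up, the work surface at z = 0. Lengths are in mm, angles in rad, forces in N, time in s.
With the tool pointing down it reaches from about 425 to 875 mm from the base axis. Payload 8.4 kg.
Tool frame: the origin (TCP) lies on the centre line of the jaws, within the pads' length; the fingertips stand 25 mm ahead of it and the grasp point (between the pads) lies 6 mm ahead of it; z points along the fingers, y is the direction in which the jaws open and shut (so a half turn about z gives the same grasp; the last joint's range is limited). The gripper opens to 87 mm and grips with 3 to 60 N. Pads are 19 mm wide; open, the fingers measure 117 mm over their backs; the gripper's body (75 mm by 190 mm) begins 51 mm behind the grasp point.
Start: joints at [1.228, 0.333, 0.04, 1.465, -0.013, 1.343, -0.059], TCP at [156.884, -630.754, 216.046] pointing down, gripper open.
Joint ranges: [-2.58, 2.58], [-0.38, 2.09], [-1.3, 1.39], [0.25, 2.4], [-1.5, 4.64], [0.08, 2.09], [-2.65, 2.65]. Speed limits (rad/s): [2.22, 2.22, 2.79, 2.79, 3.14, 3.14, 3.14].

### API

Orientations are given as a 3x3 rotation matrix whose columns are the frame's x, y, z axes.
In Python, from workcell import env, claw, sensors, cams gives the robot as it stands. Calls block until the motion is done:
- env.move_ptp(position, orientation): joint-space move of the TCP to a pose.
- env.line_to(position, attitude=None, feed=150, force_limit=None): straight line of the TCP; attitude=None keeps the orientation; feed is the mean speed in mm/s. With force_limit (N) it stops when the force on the tool has changed by that much, and returns True; else False.
- env.move_j(angles): joint-space move.
- claw.command_gripper(opening, squeeze=None): opening from 0.0 (shut) to 1.0 (fully open); squeeze is the grip in N (None keeps the last); returns when the fingers have stopped.
- env.dwell(seconds).
- env.ik(position, orientation): joint angles nearest the present ones, or None.
- sensors.state(): the state.
- cams.snapshot(name): name is "scene" or "top" or "wrist"; returns a dict with "pixels" (420x560x3 uint8, blue, green, red), "vfov" (degrees; the focal length in pixels is half the picture's height over the tangent of half this angle, whatever the lens; pixels are square), "cx", "cy" (the principal point, pixels), "pose" (4x4, takes a point from camera to world coordinates); the wrist camera has in their place "T_tool_cam" (4x4, takes a point from camera to tool coordinates, whose origin is the TCP and whose axes are the flange's). Camera axes: x right, y down, z forward; pixel columns grow to the right and rows downward; lengths in mm; the calibration is good to about 2 mm. The wrist camera is an equidistant fisheye: a pixel r from the principal point sees the ray r / f radians off the axis. A picture is of the moment at which its call begins: read the wrist's pose just before it. There is no depth.
A pose or a line that the arm cannot do raises env.PlanningError and nothing moves.
- env.job_done(): hands the job in, once; it reports no verdict.
The state is a dict: "time": time; "q": joint angles; "qvel": joint speeds; "tau": joint torques, N m; "position": TCP position; "tool_rot": TCP orientation; "contact_force": force on the tool from outside, world axes, zero at the start; "wrist_torque": the same for the moment, N m; "width": opening from 0.0 (shut) to 1.0 (fully open).
Only numpy, scipy, OpenCV 4.12 (cv2) and the standard library are available. Lean on these libraries where they do the work, as an engineer would, in place of code of your own. Each camera call takes 0.05 s, during which the arm holds its last target.

### The job

Press lightly on top of the warming chest's flat cover and drag it back towards the robot until the well is fully open, set the bread roll from the wooden board down gently and right side up in the well, then drag the cover fully shut over it and let go. The chest is delicate: never press on it with more than about 24 N (2.4 kg), and leave the scraper and the jar where they are.

Things in the scene. Friction and masses are not known exactly. Their poses are not given: they have to be found in the camera images.
- chest: Low aluminium warming chest, 326 (x) x 196 (y) mm, fixed. Origin: on the table under its centre; +x to its far half, z up. Its top unit stands on screw feet that raise it by h, 0 to 24 mm, new every time and NOT in this pose: add h to heights given with +h (above the table). Side rails (|y| 78 to 98, top 93+h) and end walls (|x| over 151, top 90.5+h) hem the cover in: it has no edge to grip.
- well (a point): Middle of the well's floor for h = 0, at chest x 76.5, y 0, 26 mm above the table (true floor at 26+h). The open-topped well in the chest's far half is 137 (x) x 144 (y) mm inside; the cover shuts it. The chest's near half is a closed deck under the open cover. Axes as the chest's.
- cover_top (a point): Middle of the top of the shut cover for h = 0: chest x 76, y 0, 90 mm above the table (true top at 90+h). This point stays on the chest. The cover is a plain dark steel plate, 148 (x) x 154 (y) x 6 mm, floating on a foam seal: it gives 1 mm per 12 N pressed, at most 3 mm.
- cover (a joint): Travel of the cover along the chest's -x, in m: 0 shut over the well, 0.148 fully open against its stop over the near deck; its centre moves by as much. No handle, no latch. It slides with about 6 N of drag however hard it is pressed and stays where left. Fingertip friction on it is about 0.5 or more: press with some 14 to 20 N to carry it along.
- roll: Bread roll to be loaded, rigid, golden brown, 100 (x, its length) x 54 (y) x 54 (z) mm, about 80 g, lying right side up on the wooden board (the rolls in the black trough tray are not meant). Origin: centre of its underside; z up. The sides to grip are at y = +-27, halfway up.
- board: Wooden board, 190 (x) x 150 (y) x 18 mm, fixed. Origin: centre of its underside.
- scraper: Dough scraper, lying on the far end of the board beyond the roll, about 49 (x) x 110 (y) x 12 mm. Origin: underside, near its middle. Leave alone.
- jar: Jar with a steel cap, 52 mm across, 75 mm tall, standing beside the chest. Origin: centre of its underside. Leave alone.
There are look-alikes about, which are no part of the job. What is shaped like the roll but green or purple is not meant.

How it is judged (in metres and radians):
On the way, in this order (a step that is already met when the one before it is completed fails the run):
1. the cover is fully back and the well open (value of joint cover above 0.139 m), for 0.2 s.
2. the roll lies right side up in the open well, let go (x of roll in the frame of chest between 0.025 and 0.128 m and y of roll in the frame of chest between -0.05 and 0.05 m and z of roll in the frame of chest below 0.056 m and angle between roll's own z axis and vertical below 0.35 rad and value of joint cover above 0.11 m and linear speed of roll below 0.03 m/s and contact force between the fingers and roll below 0.2 N), for 0.2 s.
At the end, for the whole second after the job is handed in: The cover is shut to within 6 mm, and the roll lies at rest in the well, right side up within 20 degrees, its centre at chest x 25 to 128 and y -50 to 50 mm, its underside less than 56 mm above the table, nothing touched by the robot (value of joint cover below 0.006 m and x of roll in the frame of chest between 0.025 and 0.128 m and y of roll in the frame of chest between -0.05 and 0.05 m and z of roll in the frame of chest below 0.056 m and angle between roll's own z axis and vertical below 0.35 rad and linear speed of roll below 0.02 m/s).
It fails at once if the gripper or arm presses on the chest or its cover with more than 24 N (contact force between chest and the fingers above 24 N or contact force between chest and the arm above 24 N).
It fails at once if the roll is dropped into the well (moves faster than 0.6 m/s inside it) (x of roll in the frame of chest between 0.025 and 0.128 m and y of roll in the frame of chest between -0.05 and 0.05 m and z of roll in the frame of chest below 0.072 m and linear speed of roll above 0.6 m/s).
It fails at once if the scraper or the jar is moved by more than 25 mm (distance of any of scraper, jar from where it was at the start of the episode above 0.025 m).
It also fails if it takes over 72 s, if anything falls off the work surface, if the arm or the gripper's body presses on something with over 40 N, if the wrist force passes 120 N, or if a joint passes its speed limit or range.

## Working session

There is one attempt and no reset: what is moved stays moved. The work goes in short steps, each a Python script; the robot and the scene stay as the last script left them, time stands still between calls to the robot, and variables do not carry over. Pictures are saved under pics/ and viewed, and the job is handed in when it is done.

```bash
ls; mkdir -p pics
python3 - <<'E'
from workcell import env, claw, sensors, cams
import cv2,numpy as np
s=sensors.state(); print(s)
for n in ("scene","top","wrist"):
    d=cams.snapshot(n); cv2.imwrite(f"pics/{n}0.png",d["pixels"]); print(n,{k:v for k,v in d.items() if k!="pixels"})
E
```

```text
pics
{'time': 0.0, 'q': array([ 1.22778853,  0.33391106,  0.03987566,  1.46628341, -0.01337962,
        1.34330905, -0.05850531]), 'qvel': array([-0.00054906, -0.00127743, -0.00033779, -0.00251486,  0.0022696 ,
       -0.00076067, -0.00083717]), 'tau': array([ 1.17653457e-03, -6.56359577e+01,  1.33610319e+00, -4.03803778e+01,
       -5.97294769e-02,  4.46653913e-02,  1.35659207e-04]), 'position': array([ 156.75284684, -630.31078305,  215.15328514]), 'tool_rot': array([[ 9.70430566e-01,  2.41379872e-01, -5.23915317e-04],
       [ 2.41380405e-01, -9.70429322e-01,  1.55953489e-03],
       [-1.31982454e-04, -1.63988321e-03, -9.99998647e-01]]), 'contact_force': array([ 0.66098679, -0.40308401,  0.78208544]), 'wrist_torque': array([-0.03716725, -0.04481311, -0.02984765]), 'width': 1.0010278360747937}
scene {'vfov': 51.377104431969, 'cx': 280.35304840453756, 'cy': 207.73327604358184, 'pose': array([[-5.59366479e-01,  6.90322780e-01, -4.58872098e-01,
         1.00161380e+03],
       [ 8.28742402e-01,  4.54265127e-01, -3.26847403e-01,
         4.40206097e+02],
       [-1.71806162e-02, -5.6311
[... 313 characters left out ...]
2],
       [-9.99590325e-01,  2.55066357e-02,  1.29843624e-02,
         6.38894568e+01],
       [-1.75164087e-02, -1.86401120e-01, -9.82317565e-01,
         1.00106482e+03],
       [ 0.00000000e+00,  0.00000000e+00,  0.00000000e+00,
         1.00000000e+00]])}
wrist {'vfov': 65.70646984690485, 'cx': 279.54526149840353, 'cy': 208.560591002439, 'T_tool_cam': array([[-7.89172172e-04, -9.54149816e-01, -2.99328425e-01,
         8.30789489e+01],
       [ 9.99999644e-01, -6.63608301e-04, -5.21133775e-04,
         1.05111873e+00],
       [ 2.98602868e-04, -2.99328730e-01,  9.54150000e-01,
        -1.69492764e+02],
       [ 0.00000000e+00,  0.00000000e+00,  0.00000000e+00,
         1.00000000e+00]])}
```

View pics/scene0.png

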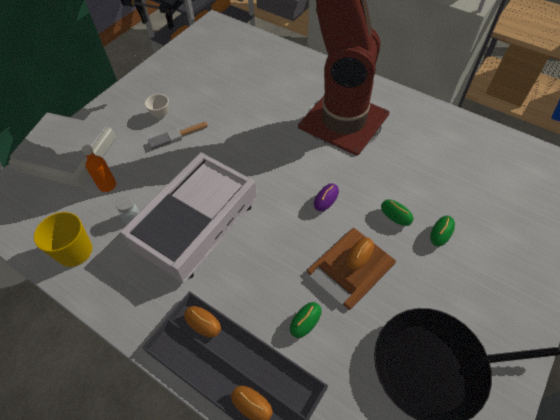

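View pics/top0.png

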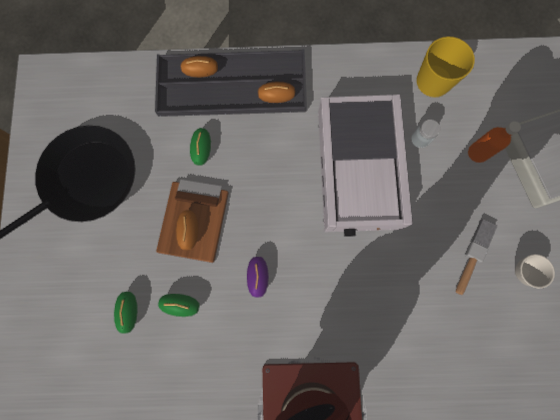

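View pics/wrist0.png

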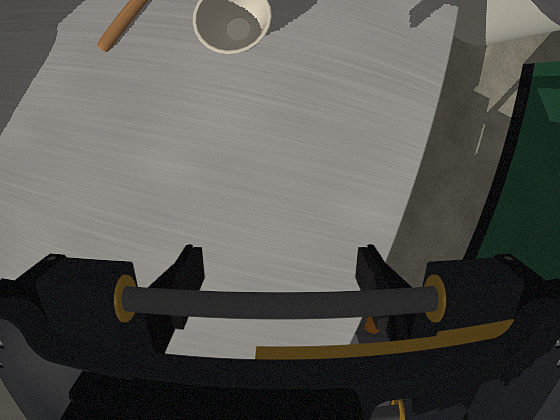

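The scene shows the chest at the left (about 190,215) with the dark cover over its far half. In the top view the chest is at about (365,165), the cover at (362,130), and the roll on the board at (186,229), with the scraper beyond it at (200,188). Next I'll crop closer.

```bash
cat > h.py <<'E'
from workcell import env, claw, sensors, cams
import cv2,numpy as np
def cam(d):
    f=d["pixels"].shape[0]/2/np.tan(np.radians(d["vfov"]/2)); return f,d["cx"],d["cy"],d["pose"]
def ray(d,uv):
    f,cx,cy,P=cam(d); r=P[:3,:3]@np.array([(uv[0]-cx)/f,(uv[1]-cy)/f,1.]); return P[:3,3],r/np.linalg.norm(r)
def onz(d,uv,z):
    o,r=ray(d,uv); return o+r*(z-o[2])/r[2]
def tri(d1,p1,d2,p2):
    o1,r1=ray(d1,p1);o2,r2=ray(d2,p2)
    t=np.linalg.lstsq(np.c_[r1,-r2],o2-o1,rcond=None)[0]
    a=o1+t[0]*r1;b=o2+t[1]*r2; return (a+b)/2,np.linalg.norm(a-b)
def proj(d,X):
    f,cx,cy,P=cam(d); c=P[:3,:3].T@(np.asarray(X)-P[:3,3]); return np.array([cx+f*c[0]/c[2],cy+f*c[1]/c[2]])
E
python3 - <<'E'
import cv2
t=cv2.imread('pics/top0.png');s=cv2.imread('pics/scene0.png')
cv2.imwrite('pics/tc.png',cv2.resize(t[85:245,305:425],None,fx=3.7,fy=3.7,interpolation=cv2.INTER_CUBIC))
cv2.imwrite('pics/sc.png',cv2.resize(s[145:285,115:265],None,fx=4,fy=4,interpolation=cv2.INTER_CUBIC))
cv2.imwrite('pics/tb.png',cv2.resize(t[165:275,145:245],None,fx=5,fy=5,interpolation=cv2.INTER_CUBIC))
E
```

```text
(no output)
```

View pics/tc.png

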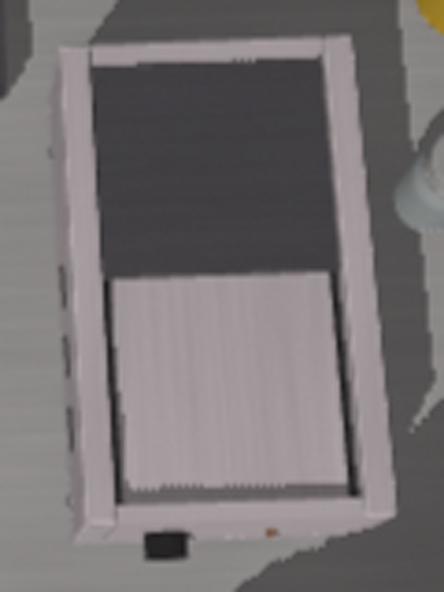

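View pics/sc.png

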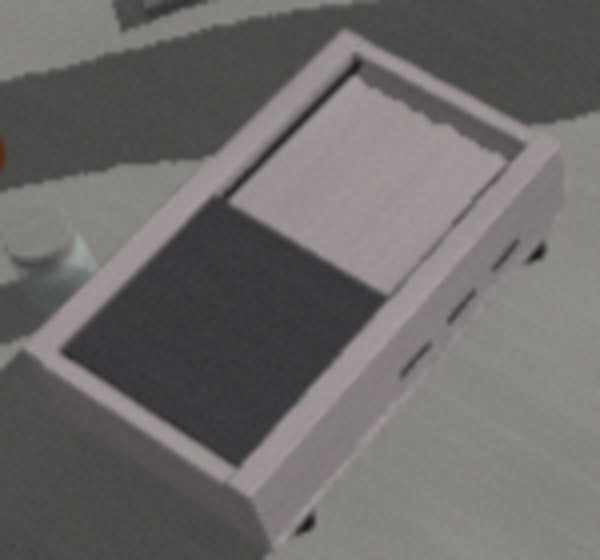

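View pics/tb.png

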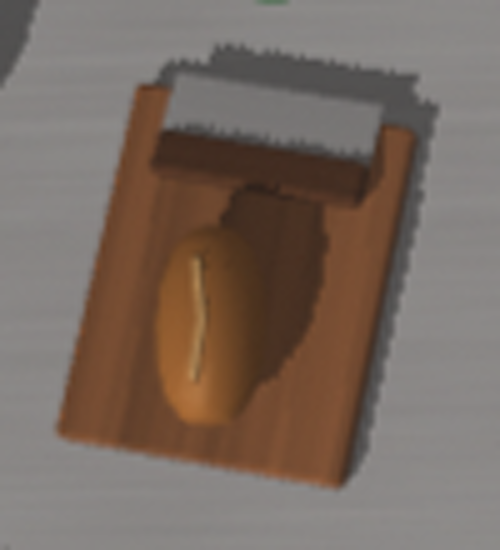

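Run:
```python
from h import *
t=cams.snapshot("top");s=cams.snapshot("scene")
T=lambda x,y:np.array([305+(x+.5)/3.7-.5,85+(y+.5)/3.7-.5])
S=lambda x,y:np.array([115+(x+.5)/4-.5,145+(y+.5)/4-.5])
C={'f+':(T(60,48),S(248,488)),'f-':(T(351,37),S(28,345)),'n-':(T(395,517),S(345,30)),'n+':(T(82,528),S(557,143)),
 'cov n+':(T(106,277),S(385,298)),'cov n-':(T(337,271),S(218,197)),'cov f-':(T(322,60),S(64,351)),'cov f+':(T(92,68),S(240,464))}
for k,(a,b) in C.items(): print(k,*tri(t,a,s,b), onz(t,a,105), onz(s,b,105))
# roll masks
for n,d,roi in(("top",t,(150,170,80,100)),("scene",s,(335,225,50,55))):
    x,y,w,h=roi; im=d["pixels"][y:y+h,x:x+w]; hsv=cv2.cvtColor(im,cv2.COLOR_BGR2HSV)
    print(n, [hsv[p] .tolist() for p in ((60,35),(30,25),(25,10),(40,30))])
    m=cv2.inRange(hsv,(8,150,110),(20,255,255))
    cv2.imwrite(f'pics/m_{n}.png',cv2.resize(np.hstack([im,cv2.cvtColor(m,cv2.COLOR_GRAY2BGR)]),None,fx=4,fy=4))
```

```text
f+ [754.88740543 -47.18244743 106.79646572] 3.1495097883147856 [754.89359182 -46.00854661 105.        ] [754.95538823 -49.7029384  105.        ]
f- [ 756.53532466 -238.49976961  103.64054131] 2.602866417013396 [ 756.63477766 -239.28439171  105.        ] [ 756.54947926 -236.06131697  105.        ]
n- [ 434.02015404 -242.63730674   98.0378221 ] 0.5011708302792944 [ 432.75544269 -240.03565847  105.        ] [ 438.19479879 -237.94771659  105.        ]
n+ [433.1534552  -48.53863145  99.05043361] 5.810406131979049 [430.78618082 -45.21372218 105.        ] [437.68614847 -48.28891465 105.        ]
cov n+ [598.09171958 -70.79212413  95.89212197] 2.1749872094395037 [594.37529823 -68.46905797 105.        ] [602.25940691 -67.0294936  105.        ]
cov n- [ 597.38090198 -219.91663047   95.64203689] 0.007751511112348992 [ 594.15243729 -216.97972242  105.        ] [ 601.31930228 -213.49080954  105.        ]
cov f- [ 744.80483597 -220.77663834   95.89612293] 1.9639620072754371 [ 740.77973395 -218.83457427  105.        ] [ 746.98119104 -213.42715631  105.        ]
cov f+ [743.47363173 -67.87059377  98.35347907] 0.7649996110812476 [739.87602625 -66.5614644  105.        ] [745.38927792 -64.73379673 105.        ]
top [[16, 133, 152], [12, 145, 116], [15, 7, 138], [12, 143, 100]]Traceback (most recent call last):
  File "<stdin>", line 11, in <module>
IndexError: index 60 is out of bounds for axis 0 with size 55
```

Run:
```python
import cv2,numpy as np
t=cv2.imread('pics/top0.png');s=cv2.imread('pics/scene0.png')
for n,im,(x,y,w,h) in(("top",t,(150,170,80,100)),("scene",s,(300,220,100,90))):
    c=im[y:y+h,x:x+w]; hsv=cv2.cvtColor(c,cv2.COLOR_BGR2HSV); lab=cv2.cvtColor(c,cv2.COLOR_BGR2LAB)
    m=cv2.inRange(hsv,(10,165,70),(22,255,255))
    o=[c]+[cv2.cvtColor(z,cv2.COLOR_GRAY2BGR) for z in(m,hsv[...,0]*10,hsv[...,1])]
    cv2.imwrite(f'pics/m_{n}.png',cv2.resize(np.hstack(o),(800,int(800*h/w/4))))
```

```text
(no output)
```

View pics/m_top.png

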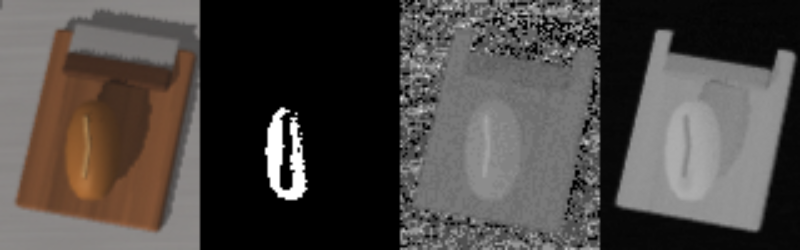

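View pics/m_scene.png

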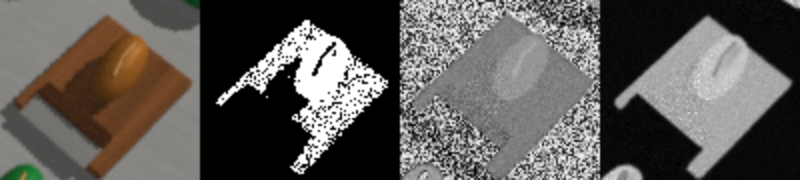

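Run:
```python
from h import *
for n,(x,y,w,h),z in(("top",(150,170,80,100),45),("scene",(300,220,100,90),45)):
    d=cams.snapshot(n); c=cv2.medianBlur(d["pixels"],3)[y:y+h,x:x+w]; hsv=cv2.cvtColor(c,cv2.COLOR_BGR2HSV)
    m=cv2.inRange(hsv,(11,100,60),(25,255,255)); m=cv2.medianBlur(m,5)
    m=cv2.morphologyEx(m,cv2.MORPH_CLOSE,np.ones((7,7)))
    cs=cv2.findContours(m,cv2.RETR_EXTERNAL,cv2.CHAIN_APPROX_NONE)[0]; k=max(cs,key=cv2.contourArea)
    e=cv2.fitEllipse(cv2.convexHull(k)); cc=np.array(e[0])+[x,y]; print(n,cv2.contourArea(k),e,cc,onz(d,cc,z))
    a=np.radians(e[2]+90); v=np.array([np.cos(a),np.sin(a)])*e[1][1]/2
    p,q=onz(d,cc+v,z),onz(d,cc-v,z); u=q-p; print('ends',p,q,np.linalg.norm(u),np.degrees(np.arctan2(u[1],u[0])))
    cv2.drawContours(c,[k],-1,(255,0,0),1)
    cv2.imwrite(f'pics/r_{n}.png',cv2.resize(c,None,fx=5,fy=5))
    if n=="top": 
        for uv in [(146+136/5+-1,165+87/5),(0,0)][:1]: pass
        # board corners z=18, score line z=72
        B=lambda X,Y:np.array([145+(X+.5)/5-.5,165+(Y+.5)/5-.5])
        P=[onz(d,B(*b),18) for b in((136,86),(413,130),(345,487),(58,434))]; print('board',np.round(P,1),[np.linalg.norm(P[i]-P[i-1]) for i in range(4)])
        p,q=onz(d,B(196,258),72),onz(d,B(193,380),72);u=p-q;print('score',p,q,np.degrees(np.arctan2(u[1],u[0])))
```

```text
top 3526.0 ((43.250240325927734, 51.14869689941406), (82.25236511230469, 92.85494232177734), 85.83158874511719) [193.25024033 221.1486969 ] [464.58602133 278.10409957  45.        ]
ends [459.03060058 393.6141189   45.        ] [470.13618202 162.70344924  45.        ] 231.17757526254337 -87.24649789720624
board [[575.6 342.   18. ]
 [547.9 197.1  18. ]
 [364.2 231.3  18. ]
 [394.4 376.8  18. ]] [np.float64(184.49456188508123), np.float64(147.49931435609273), np.float64(186.859736483319), np.float64(148.57436778903605)]
score [472.31618919 295.23934848  72.        ] [412.74494189 295.46017746  72.        ] -0.2123929048308033
scene 2962.5 ((49.67132568359375, 50.91484832763672), (69.04499053955078, 95.31034088134766), 50.490970611572266) [349.67132568 270.91484833] [504.19008241 296.32946919  45.        ]
ends [625.34060301 261.24398031  45.        ] [372.58441984 334.44279292  45.        ] 263.14208006079554 163.8488535692882
```

View pics/r_top.png

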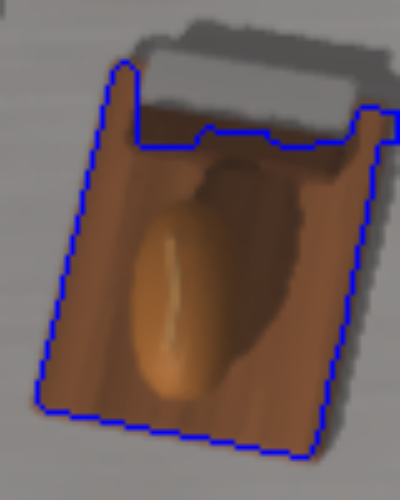

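View pics/r_scene.png

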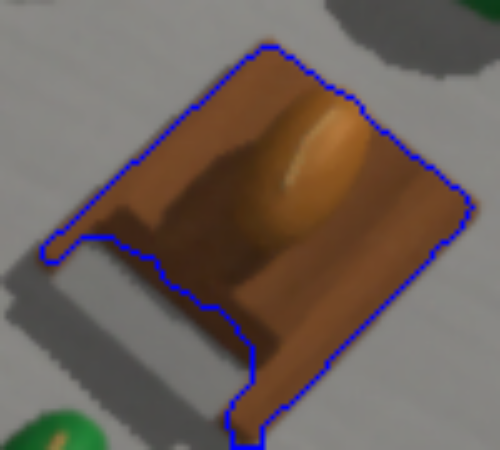

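```bash
python3 - <<'E'
from h import *
for n,(x,y,w,h),z,seed in(("top",(150,170,80,100),45,(35,55)),("scene",(300,220,100,90),45,(63,30))):
    d=cams.snapshot(n); c=d["pixels"][y:y+h,x:x+w].copy(); f=cv2.GaussianBlur(c.astype(np.float32),(0,0),1.0)
    hue=cv2.cvtColor(f/255,cv2.COLOR_BGR2HSV); 
    b=hue[...,0][hue[...,1]>.4]; thr=23.
    print(np.percentile(b,[5,25,50,75,85,90,95,98]))
    thr=(np.median(b)+np.percentile(b,96))/2
    m=((hue[...,0]>thr)&(hue[...,0]<60)&(hue[...,1]>.35)).astype(np.uint8)*255
    m=cv2.morphologyEx(m,cv2.MORPH_OPEN,cv2.getStructuringElement(cv2.MORPH_ELLIPSE,(5,5)))
    cs=cv2.findContours(m,cv2.RETR_EXTERNAL,cv2.CHAIN_APPROX_NONE)[0]; k=max(cs,key=cv2.contourArea)
    e=cv2.fitEllipse(cv2.convexHull(k)); cc=np.array(e[0])+[x,y]; print(n,cv2.contourArea(k),e,cc,onz(d,cc,z))
    a=np.radians(e[2]+90); v=np.array([np.cos(a),np.sin(a)])*e[1][1]/2
    p,q=onz(d,cc+v,z),onz(d,cc-v,z); u=q-p; print('ends',p,q,np.linalg.norm(u),np.degrees(np.arctan2(u[1],u[0])))
    cv2.drawContours(c,[k],-1,(255,0,0),1)
    cv2.imwrite(f'pics/r2_{n}.png',cv2.resize(c,(400,400)))
E
python3 -c "
import cv2,numpy as np;cv2.imwrite('pics/r2.png',np.hstack([cv2.imread('pics/r2_top.png'),cv2.imread('pics/r2_scene.png')]))"
```

```text
[20.97659874 22.7829895  23.1113205  23.46907997 26.3400074  26.91405945
 27.38368912 28.65094757]
top 639.5 ((36.09148406982422, 59.93518829345703), (21.846752166748047, 40.13251876831055), 2.7133638858795166) [186.09148407 229.93518829] [442.9017251  295.55071918  45.        ]
ends [393.13634129 296.92386731  45.        ] [493.63591974 294.15083919  45.        ] 100.53782846237694 -1.5805290703518537
[ 23.48533487  24.84898233  25.37201977  26.42242193  29.64364767
  29.99122906  31.52407837 131.60093994]
scene 478.0 ((59.74143981933594, 33.29109191894531), (19.49204444885254, 33.97077178955078), 34.922767639160156) [359.74143982 253.29109192] [445.2509072  293.59694101  45.        ]
ends [494.5547229  292.01275071  45.        ] [393.95560264 295.24512021  45.        ] 100.65103679539801 178.1596515516894
```

View pics/r2.png

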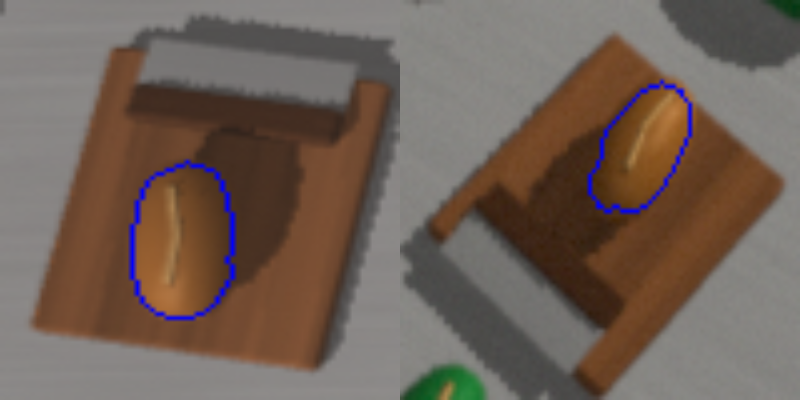

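The roll's centre comes out at (444, 294.5) with length 100.5 and yaw about -1.5°; both views agree within 2.5 mm. The chest centre is about (594.6, -144.2), and its size checks out at roughly 322 × 193. h is about 7 ± 3. Next I move above the cover.

```bash
cat >> h.py <<'E'
R0=np.array([[1.,0,0],[0,-1,0],[0,0,-1]])
def rz(a): 
    a=np.radians(a);return np.array([[np.cos(a),-np.sin(a),0],[np.sin(a),np.cos(a),0],[0,0,1]])
CY=np.radians(0.5); CX,CYY=594.6,-144.2
def ch(x,y): return np.array([CX+x*np.cos(CY)-y*np.sin(CY),CYY+x*np.sin(CY)+y*np.cos(CY)])
E
python3 - <<'E'
from h import *
R=rz(.5)@R0
for p in ([444,294.5,60],[*ch(76,0),100],[*ch(-70,0),110],[*ch(76,0),250]): print(env.ik(p,R),env.ik(p,-R*[1,1,-1]))
claw.command_gripper(0.0)
s=sensors.state(); p=s["position"]
env.line_to(p+[0,0,80],feed=150)
env.move_ptp([*ch(80,0),230],R)
env.line_to([*ch(80,0),150],feed=80)
env.dwell(.3)
s=sensors.state();print(s["time"],s["position"],s["contact_force"],s["q"],s["width"])
d=cams.snapshot("scene");cv2.imwrite("pics/s1.png",d["pixels"])
E
```

```text
[ 0.19146425  0.42317421 -1.01966779  1.88705196  0.41239719  1.06105519
 -2.55856877] [ 0.26178504  0.47538489 -1.12181276  1.88464209  0.48397836  1.08892336
  0.52814089]
[ 0.44059137  0.51566105 -0.40784738  1.48346786  0.21258395  1.18633241
 -1.56180861] [ 0.5847153   0.55909697 -0.61944135  1.47497427  0.33480589  1.21452552
  1.4997714 ]
[ 0.58274287  0.2367482  -0.44717691  1.83429698  0.11429856  1.09575221
 -1.4680294 ] [ 0.75113326  0.2665448  -0.64375731  1.82643354  0.17774333  1.10653171
  1.6238052 ]
[ 0.45673898  0.43253048 -0.44720446  1.29244724  0.18348443  1.45661185
 -1.53715389] [ 0.58183858  0.46810794 -0.64102348  1.28480592  0.27448845  1.47547152
  1.54711514]
6.6417 [ 674.73240498 -143.53179693  150.30751714] [-1.1207082  -0.0930305   0.33768752] [ 0.4702614   0.4927536  -0.45810152  1.41783285  0.22014779  1.28125702
 -1.56540416] 0.006931806818227005
```

View pics/s1.png

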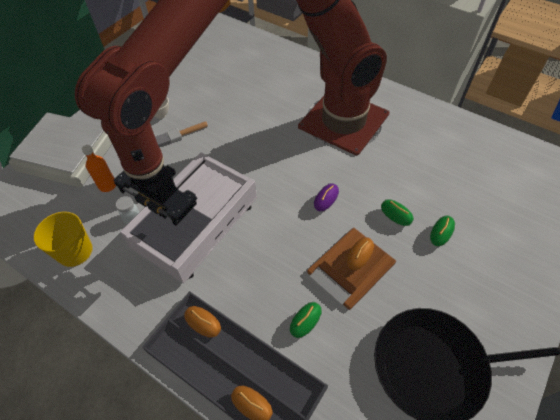

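The arm is over the cover in view and the jar is clear. Now the guarded descent.

Run:
```python
from h import *
f0=sensors.state()["contact_force"]
r=env.line_to([*ch(80,0),113],feed=12,force_limit=5)
s=sensors.state();print(r,s["time"],s["position"],s["contact_force"]-f0)
env.dwell(.2)
s=sensors.state();print(s["time"],s["position"],s["contact_force"]-f0)
np.save('f0.npy',f0)
```

```text
False 9.925 [ 674.61800324 -143.52185206  113.02535626] [-0.62246918 -0.30083145 -0.27889886]
10.125 [ 674.61117846 -143.50132995  113.02033407] [0.0176147  0.04350474 0.30020996]
```

Run:
```python
from h import *
d=cams.snapshot("scene")["pixels"];t=cams.snapshot("top")["pixels"];w=cams.snapshot("wrist")["pixels"]
cv2.imwrite("pics/s2.png",cv2.resize(d[140:290,100:270],None,fx=4,fy=4,interpolation=cv2.INTER_CUBIC));cv2.imwrite("pics/t2.png",t);cv2.imwrite("pics/w2.png",w)
```

```text
(no output)
```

View pics/s2.png

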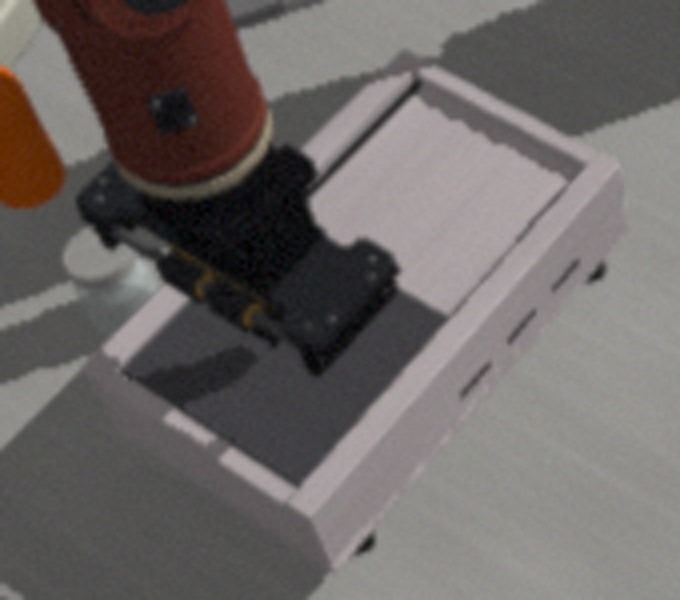

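View pics/w2.png

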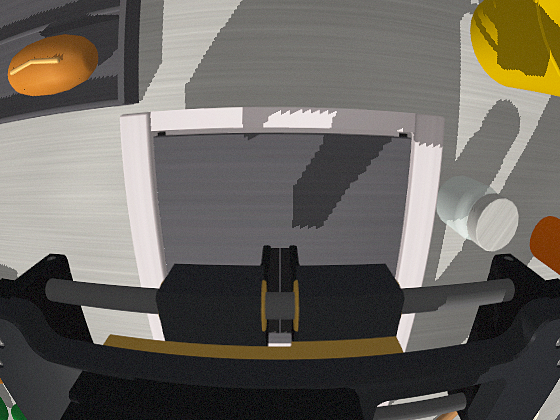

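Run:
```python
from h import *
f0=np.load('f0.npy')
r=env.line_to([*ch(80,0),103],feed=8,force_limit=5)
s=sensors.state();print(r,s["time"],s["position"],s["contact_force"]-f0)
env.dwell(.2)
s=sensors.state();print(s["time"],s["position"],s["contact_force"]-f0)
```

```text
False 11.675 [ 674.6398225  -143.51549958  103.0809889 ] [-0.53575646  0.63115869 -0.69263167]
11.875 [ 674.61406883 -143.53265224  103.0463985 ] [-0.85330316  0.1405458   0.20828853]
```

Run:
```python
from h import *
print(sensors.state()["tool_rot"])
d=cams.snapshot("scene");w=cams.snapshot("wrist")["pixels"]; s=sensors.state()
X=s["position"]; im=d["pixels"].copy()
for k,c in((0,(0,255,0)),(25,(0,0,255))):
    p=proj(d,X-[0,0,k]); cv2.circle(im,tuple(int(round(v)) for v in p),1,c,-1); print(p)
cv2.imwrite("pics/s3.png",cv2.resize(im[140:290,100:270],None,fx=4,fy=4,interpolation=cv2.INTER_CUBIC));cv2.imwrite("pics/w3.png",w)
```

```text
[[ 9.99962164e-01  8.69864369e-03  6.74038947e-05]
 [ 8.69864670e-03 -9.99962165e-01 -4.44644189e-05]
 [ 6.70145643e-05  4.50490592e-05 -9.99999997e-01]]
[170.30626875 225.5063211 ]
[172.44751823 230.53532651]
```

View pics/s3.png

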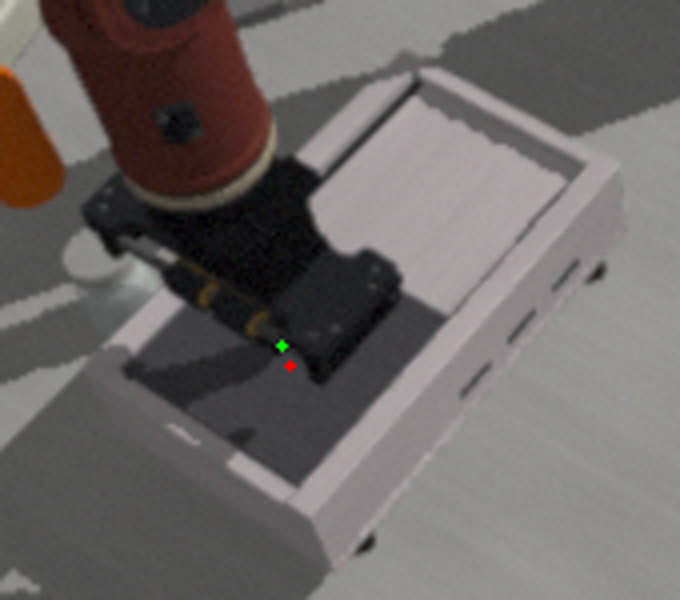

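View pics/w3.png

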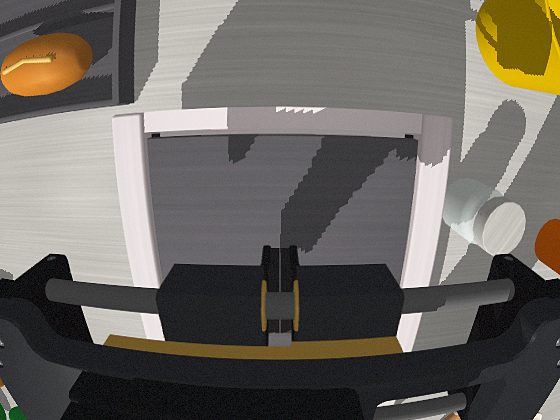

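Run:
```python
from h import *
d=cams.snapshot("wrist");T=np.linalg.inv(d["T_tool_cam"]);f=210/np.tan(np.radians(d["vfov"]/2))
im=d["pixels"].copy()
for z in (-10,0,6,25):
  for y in (-10,10):
    c=T[:3,:3]@np.array([0,y,z])+T[:3,3]; th=np.arctan2(np.hypot(c[0],c[1]),c[2]); r=f*th/np.hypot(c[0],c[1])
    print(z,y,d["cx"]+r*c[0],d["cy"]+r*c[1])
# cover edges rows in wrist: far edge of cover at row ~135, cols 148..416
P=d["T_tool_cam"]; s=sensors.state(); W=np.eye(4);W[:3,:3]=s["tool_rot"];W[:3,3]=s["position"]
M=W@P
def wray(u,v):
    dx,dy=u-d["cx"],v-d["cy"]; r=np.hypot(dx,dy);th=r/f
    k=np.array([np.sin(th)*dx/r,np.sin(th)*dy/r,np.cos(th)]); return M[:3,3],M[:3,:3]@k
for z in(85,90,97,104,111):
    o=[]
    for uv in((150,137),(415,139),(113,116),(450,120)):
        a,k=wray(*uv);q=a+k*(z-a[2])/k[2];o.append(q[:2])
    print(z,np.round(o,1).tolist(),o[0][1]-o[1][1],o[2][1]-o[3][1])
```

```text
-10 -10 259.854795142784 266.1667271249606
-10 10 296.1498051647456 266.1717905099585
0 -10 260.81838664688496 258.2084373515979
0 10 295.3558919302362 258.2089272610566
6 -10 261.35621700369865 253.78491172097984
6 10 294.9127382609436 253.78317032051254
25 -10 262.88576769994626 241.27542324528775
25 10 293.6523242491978 241.26851327991704
85 [[743.8, -65.4], [744.1, -226.2], [758.6, -40.1], [758.0, -250.3]] 160.80576805025208 210.1368828943768
90 [[744.2, -67.5], [744.5, -224.0], [758.5, -42.9], [758.0, -247.4]] 156.51782175643092 204.5335038668254
97 [[744.7, -70.5], [745.0, -221.0], [758.5, -46.8], [758.0, -243.5]] 150.51469694508128 196.68877322825347
104 [[745.3, -73.4], [745.5, -217.9], [758.5, -50.6], [758.0, -239.5]] 144.51157213373165 188.84404258968152
111 [[745.8, -76.3], [746.0, -214.8], [758.5, -54.5], [758.0, -235.5]] 138.50844732238204 180.99931195110958
```

Run:
```python
import cv2,numpy as np
a=cv2.imread('pics/wrist0.png')[225:365,140:420];b=cv2.imread('pics/w3.png')[225:365,140:420]
o=np.vstack([a,b]); o=np.clip(o.astype(float)*2.2,0,255).astype(np.uint8)
cv2.imwrite('pics/wz.png',cv2.resize(o,None,fx=2.1,fy=2.1,interpolation=cv2.INTER_CUBIC))
```

```text
(no output)
```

View pics/wz.png

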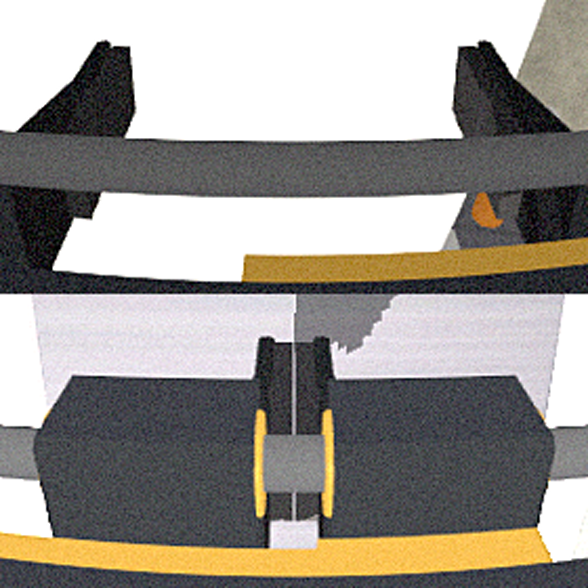

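Run:
```python
from h import *
d=cams.snapshot("wrist");T=np.linalg.inv(d["T_tool_cam"]);f=210/np.tan(np.radians(d["vfov"]/2))
for x in(-9.5,0,9.5):
  for z in (0,10,15,20,25):
    c=T[:3,:3]@np.array([x,43.5,z])+T[:3,3]; th=np.arctan2(np.hypot(c[0],c[1]),c[2]); r=f*th/np.hypot(c[0],c[1])
    print(x,z,round(d["cx"]+r*c[0],1),round(d["cy"]+r*c[1],1))
```

```text
-9.5 0 350.7 271.6
-9.5 10 347.6 264.0
-9.5 15 346.1 260.5
-9.5 20 344.7 257.1
-9.5 25 343.3 253.9
0 0 352.1 257.4
0 10 348.8 250.3
0 15 347.3 247.0
0 20 345.8 243.9
0 25 344.4 240.8
9.5 0 353.4 242.6
9.5 10 350.0 236.1
9.5 15 348.4 233.0
9.5 20 346.8 230.1
9.5 25 345.4 227.3
```

The wrist view shows the fingertips ending at about the TCP (tool z about -5) and not 25 mm ahead of it, and the scene view agrees. That explains why there's been no contact. I'll continue the guarded descent slowly and measure the real tip offset.

Run:
```python
from h import *
f0=np.load('f0.npy')
r=env.line_to([*ch(80,0),86],feed=7,force_limit=5)
s=sensors.state();print(r,s["time"],s["position"],s["contact_force"]-f0)
env.dwell(.2)
s=sensors.state();print(s["time"],s["position"],s["contact_force"]-f0,s["wrist_torque"])
```

```text
True 13.6583 [ 674.63641476 -143.51343843   91.4020451 ] [-1.28021535  0.76052593  5.57155549]
13.8583 [ 674.66164125 -143.47162082   91.41546921] [-0.45523195  0.07309188  5.22202625] [0.01319572 0.26960718 0.07999683]
```

Run:
```python
from h import *
d=cams.snapshot("scene")["pixels"];w=cams.snapshot("wrist")["pixels"]
a=cv2.resize(d[170:270,120:240],(480,400),interpolation=cv2.INTER_CUBIC);b=cv2.resize(w[200:320,200:360],(320,240));b=cv2.resize(w[100:360,80:460],(380,260))
o=np.zeros((660,480,3),np.uint8);o[:400]=a;o[400:,:380]=b
o=np.clip(o*1.8,0,255).astype(np.uint8)[:600]
cv2.imwrite("pics/c4.png",o)
```

```text
(no output)
```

View pics/c4.png

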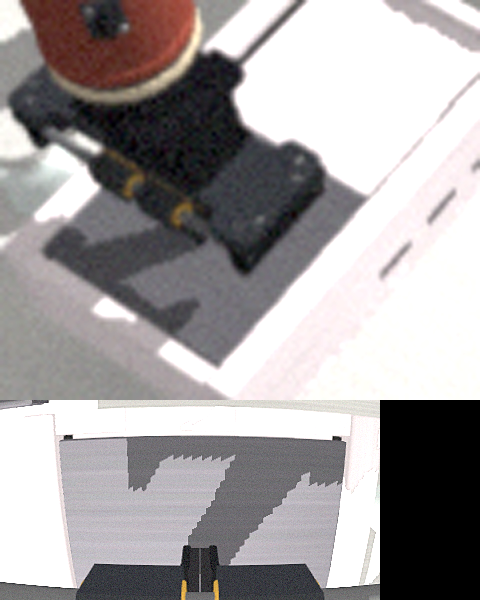

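The finger shadow meets the tip, so this is fingertip contact on the cover. Next I press to about 16 N and drag in segments.

```bash
cat >> h.py <<'E'
def press(f0,target,n=8):
    for i in range(n):
        s=sensors.state(); F=(s["contact_force"]-f0)[2]
        if abs(F-target)<1.2: break
        st=np.clip((target-F)/12*.6,-.6,.6)
        global Z; Z-=st
        env.line_to([s["position"][0] if XY is None else XY[0],XY[1],Z],feed=4); env.dwell(.08)
    s=sensors.state();return (s["contact_force"]-f0)
def drag(f0,x0,x1,step,target,feed,yl=0):
    """chest-frame x0->x1 keeping vertical force near target"""
    global Z,XY
    xs=np.linspace(x0,x1,int(np.ceil(abs(x1-x0)/step))+1)[1:]
    for x in xs:
        XY=ch(x,yl); hit=env.line_to([*XY,Z],feed=feed,force_limit=11)
        s=sensors.state();F=s["contact_force"]-f0
        print(round(x,1),hit,np.round(F,1),np.round(s["position"],1),round(Z,2))
        if hit: break
        Z-=np.clip((target-F[2])/12*.5,-.4,.4)
    return x
E
python3 - <<'E'
import h; from h import *
f0=np.load('f0.npy'); h.XY=ch(80,0); h.Z=91.4
print(press(f0,16)); print(h.Z, sensors.state()["position"],sensors.state()["time"])
if (sensors.state()["contact_force"]-f0)[2]>13:
    drag(f0,80,60,5,16,15)
    s=sensors.state();print(s["time"],h.Z); np.save('z.npy',h.Z)
E
```

```text
[-5.22529185  0.80255455 13.18316761]
88.90097144902177 [ 674.79693189 -143.52096002   90.58063789] 16.725
75.0 True [-0.4  0.1  4.7] [ 674.5 -143.5   91.4] 88.9
16.9917 88.90097144902177
```

Run:
```python
from h import *
f0=np.load('f0.npy')
def rep(t):
    s=sensors.state();print(t,round(s["time"],2),np.round(s["contact_force"]-f0,1),np.round(s["position"],2))
rep('a')
env.line_to([*ch(80,0),88.6],feed=8);rep('press')
env.dwell(.1);rep('dwell')
env.line_to([*ch(72,0),88.6],feed=15);rep('drag')
env.dwell(.1);rep('dwell')
```

```text
a 16.99 [-0.4  0.1  4.7] [ 674.45 -143.5    91.4 ]
press 17.41 [-5.5  0.8 14.1] [ 675.08 -143.53   90.49]
dwell 17.51 [-5.2  1.  14. ] [ 675.07 -143.54   90.51]
drag 18.19 [4.8 0.5 8.6] [ 669.68 -143.55   91.05]
dwell 18.29 [ 5.2 -0.7  8.7] [ 669.66 -143.57   91.03]
```

Run:
```python
from h import *
f0=np.load('f0.npy')
def rep(t):
    s=sensors.state();print(t,round(s["time"],2),np.round(s["contact_force"]-f0,1),np.round(s["position"],2))
rep('a')
print(env.line_to([*ch(62,0),87.5],feed=12,force_limit=10));rep('drag')
print(env.line_to([*ch(50,0),87.3],feed=20,force_limit=8));rep('drag')
t=cams.snapshot("top")["pixels"];cv2.imwrite("pics/t5.png",cv2.resize(t[85:245,305:425],None,fx=3.7,fy=3.7,interpolation=cv2.INTER_CUBIC))
```

```text
a 18.29 [ 5.2 -0.7  8.7] [ 669.66 -143.57   91.03]
False
drag 19.28 [ 5.5 -0.1 12.7] [ 660.36 -143.62   90.67]
False
drag 20.03 [ 3.9  0.9 13.6] [ 648.37 -143.63   90.59]
```

View pics/t5.png

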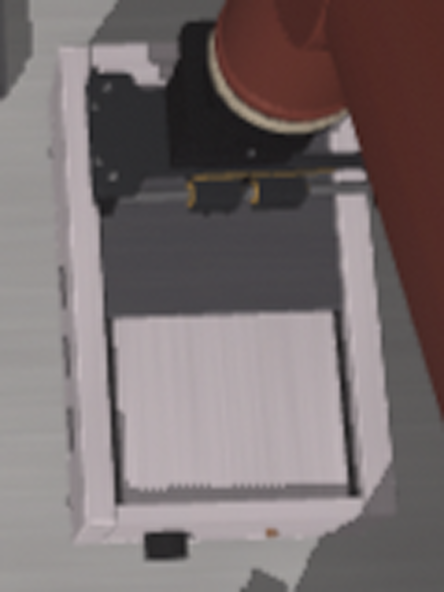

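The cover moves with the fingers: its near edge has shifted about 24 mm, in line with the 26 mm tip travel. I'll carry on to the stop.

Run:
```python
from h import *
f0=np.load('f0.npy')
def rep(t):
    s=sensors.state();F=s["contact_force"]-f0;print(t,round(s["time"],2),np.round(F,1),np.round(s["position"],2));return F[2]
Z=87.1; F=rep('a')
for x in (20,-10,-40,-60,-72,-84):
    hit=env.line_to([*ch(x,0),Z],feed=30,force_limit=8);F=rep((x,hit,Z))
    if hit: break
    Z-=np.clip((15-F)/5*.7,-.6,.6)
t=cams.snapshot("top")["pixels"];cv2.imwrite("pics/t6.png",cv2.resize(t[85:245,305:425],None,fx=3.7,fy=3.7,interpolation=cv2.INTER_CUBIC))
```

```text
a 20.08 [ 4.4 -0.5 12.7] [ 648.35 -143.62   90.57]
(20, False, 87.1) 21.23 [ 5.9  1.2 14.7] [ 618.58 -143.76   90.41]
(-10, False, np.float64(87.061879780276)) 22.38 [ 4.5  1.6 14.6] [ 588.75 -143.97   90.41]
(-40, False, np.float64(87.00207620348966)) 23.53 [ 5.8  2.1 16.1] [ 558.86 -144.11   90.31]
(-60, False, np.float64(87.15342253652133)) 24.35 [ 4.2  2.2 15.6] [ 538.7  -144.24   90.29]
(-72, False, np.float64(87.24200127014232)) 24.9 [ 6.7  1.7 13.2] [ 527.38 -144.37   90.46]
(-84, False, np.float64(86.99256023492202)) 25.45 [ 9.   1.7 13.1] [ 515.85 -144.88   90.44]
```

View pics/t6.png

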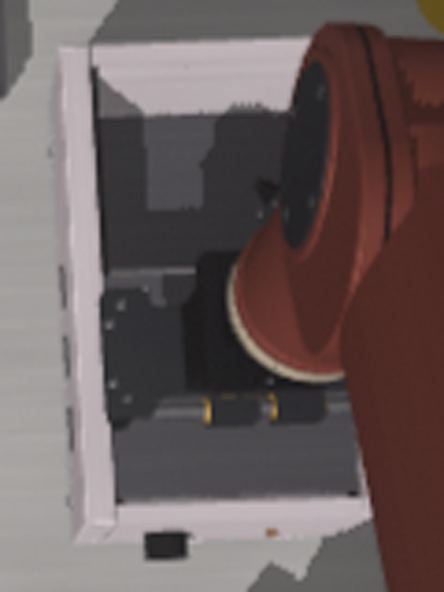

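Run:
```python
from h import *
f0=np.load('f0.npy')
p=sensors.state()["position"]
env.line_to([p[0]+3,p[1],p[2]+40],feed=100)
s=sensors.state();print(s["time"],s["position"],s["contact_force"]-f0)
t=cams.snapshot("top");d=cams.snapshot("scene");w=cams.snapshot("wrist")
for n,x in(("t",t),("s",d),("w",w)): cv2.imwrite(f"pics/{n}7.png",x["pixels"])
a=cv2.resize(np.clip(t["pixels"][100:230,310:420]*2.,0,255).astype(np.uint8),(440,520),interpolation=cv2.INTER_CUBIC)
cv2.imwrite("pics/t7c.png",a)
b=cv2.resize(np.clip(d["pixels"][120:250,130:270]*2.,0,255).astype(np.uint8),(560,520),interpolation=cv2.INTER_CUBIC)
cv2.imwrite("pics/s7c.png",b)
```

```text
26.0917 [ 518.34758819 -144.94642722  129.8207406 ] [-0.66636758  0.78072494 -0.88396686]
```

View pics/t7c.png

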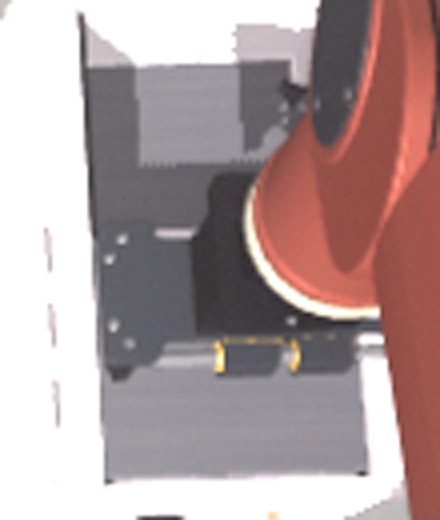

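View pics/s7c.png

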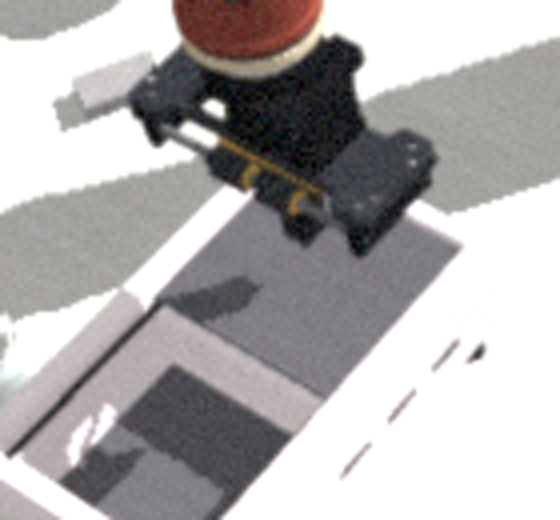

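View pics/w7.png

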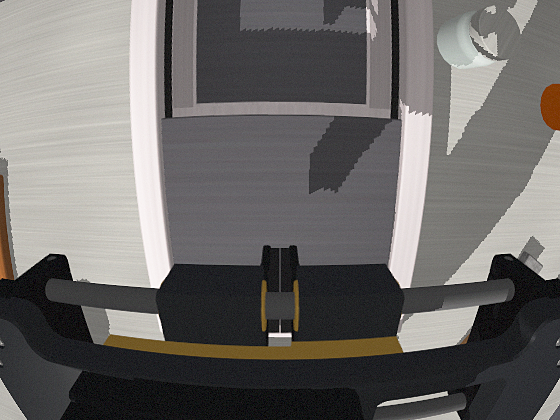

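Run:
```python
from h import *
t=cams.snapshot("top");d=cams.snapshot("scene");w=cams.snapshot("wrist");s=sensors.state();print(s["position"])
g=lambda x,y,a,b:(a+(x+.5)/4-.5,b+(y+.5)/4-.5)
print(tri(t,g(122,379,310,100),d,g(362,254,130,120)))
print(tri(t,g(98,360,310,100),d,g(400,215,130,120)), 'guess other')
# tip of closed fingers in scene ~ (303,243)
P=w["T_tool_cam"];f=210/np.tan(np.radians(w["vfov"]/2));T=np.linalg.inv(P)
for y in(75,85,95):
  for x in (20,37.5):
    for z in(-72,-60,-45):
      c=T[:3,:3]@np.array([x,y,z])+T[:3,3]; th=np.arctan2(np.hypot(c[0],c[1]),c[2]); r=f*th/np.hypot(c[0],c[1])
      print(y,x,z,round(w["cx"]+r*c[0],1),round(w["cy"]+r*c[1],1))
for zz in(-5,0,5,10,25):print(zz,proj(d,s["position"]-[0,0,zz]), (303/4+130-.4,243/4+120-.4))
```

```text
[ 518.5088845  -144.86888396  129.936468  ]
(array([508.14184329, -87.87567386, 136.01844029]), np.float64(28.649668371347154))
(array([501.72907138, -61.20213958, 190.83159486]), np.float64(15.739286382698973)) guess other
75 20 -72 466.2 287.1
75 20 -60 453.2 273.2
75 20 -45 438.9 258.2
75 37.5 -72 476.1 247.0
75 37.5 -60 461.3 235.3
75 37.5 -45 445.3 222.9
85 20 -72 485.5 284.9
85 20 -60 471.9 271.6
85 20 -45 456.6 257.2
85 37.5 -72 495.7 245.8
85 37.5 -60 480.3 234.6
85 37.5 -45 463.4 222.5
95 20 -72 503.3 282.7
95 20 -60 489.1 270.0
95 20 -45 473.3 256.1
95 37.5 -72 513.7 244.6
95 37.5 -60 497.9 233.8
95 37.5 -45 480.3 222.2
-5 [206.43297254 177.83456173] (205.35, 180.35)
0 [206.72395205 178.98255976] (205.35, 180.35)
5 [207.01289843 180.12253652] (205.35, 180.35)
10 [207.29983291 181.25457578] (205.35, 180.35)
25 [208.14877295 184.60388898] (205.35, 180.35)
```

The cover is fully open. The gripper body also appears about 27 mm back, so the tip-to-body length of 70 mm holds. Next is the roll: I'll straddle it, touch the board (z = 18) to calibrate the tips, then grip.

Run:
```python
from h import *
p=sensors.state()["position"]
RX,RY,YAW=444.,294.5,-1.6
RA=rz(YAW)@R0; RB=-RA*[1,1,-1]
for R in(RA,RB): print(np.round([env.ik([RX,RY,z],R)[[2,6]] if env.ik([RX,RY,z],R) is not None else [9,9] for z in (170,20)],2))
```

```text
[[-0.96 -2.44]
 [-0.93 -2.61]]
[[-1.07  0.67]
 [-1.05  0.46]]
```

Run:
```python
from h import *
RX,RY,YAW=444.,294.5,-1.6
RB=-(rz(YAW)@R0)*[1,1,-1]
def rep(t,f=0):
    s=sensors.state();print(t,round(s["time"],2),np.round(s["contact_force"]-f,1),np.round(s["position"],2));return s
p=sensors.state()["position"]
env.line_to([p[0],p[1],190],feed=200)
env.move_ptp([RX,RY,160],RB); rep('above')
claw.command_gripper(1.0)
env.line_to([RX,RY,95],feed=120); s=rep('95')
d=cams.snapshot("scene");t=cams.snapshot("top")
cv2.imwrite("pics/g1.png",np.hstack([cv2.resize(x["pixels"][a:a+110,b:b+100],(400,440)) for x,a,b in((d,200,300),(t,165,140))]))
```

```text
above 28.67 [ 1.1 -0.8  0.6] [444.38 293.69 159.66]
95 30.88 [-0.9  1.   0.8] [444.13 294.9   95.43]
```

View pics/g1.png

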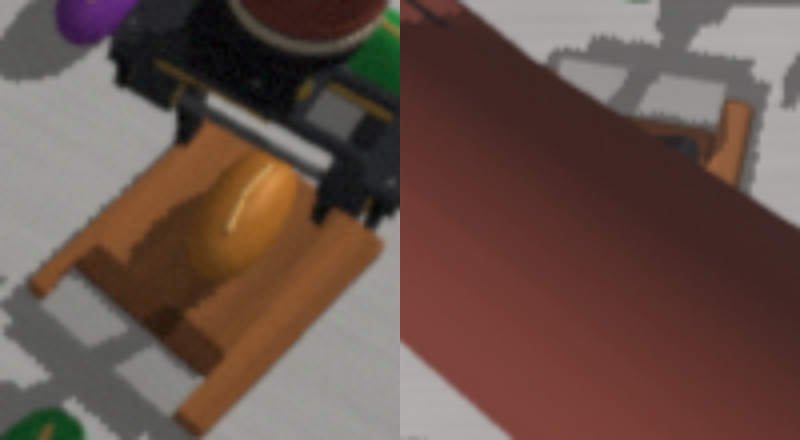

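The scene view shows the roll centred between the open fingers. Now I descend and grip.

Run:
```python
from h import *
RX,RY=444.,294.5
def rep(t,f=0):
    s=sensors.state();print(t,round(s["time"],2),np.round(s["contact_force"]-f,1),np.round(s["position"],2),round(s["width"],3));return s
env.line_to([RX,RY,32],feed=70,force_limit=8); s=rep('32')
hit=env.line_to([RX,RY,8],feed=14,force_limit=4); s=rep(hit,s["contact_force"])
zb=s["position"][2]
if hit and 10<zb<26:
    env.line_to([RX,RY,zb+9.5],feed=30)
    claw.command_gripper(0.0,squeeze=12); s=rep('grip')
    env.line_to([RX,RY,s["position"][2]+30],feed=60); rep('lift')
    d=cams.snapshot("scene");w=cams.snapshot("wrist")
    cv2.imwrite("pics/g2.png",np.hstack([cv2.resize(x["pixels"][a:a+b,c:c+e],(400,400)) for x,a,b,c,e in((d,190,120,300,120),(w,0,420,70,420))]))
np.save('zb.npy',zb)
```

```text
32 32.02 [0.3 0.2 0.7] [444.28 294.72  32.4 ] 0.999
True 33.32 [-1.8 -1.5  6.6] [444.02 294.48  12.01] 1.001
grip 34.47 [-0.6  0.6 -0.9] [443.97 294.49  21.47] 0.62
lift 35.12 [ 1.   0.8 -0.5] [444.11 294.31  51.55] 0.621
```

View pics/g2.png

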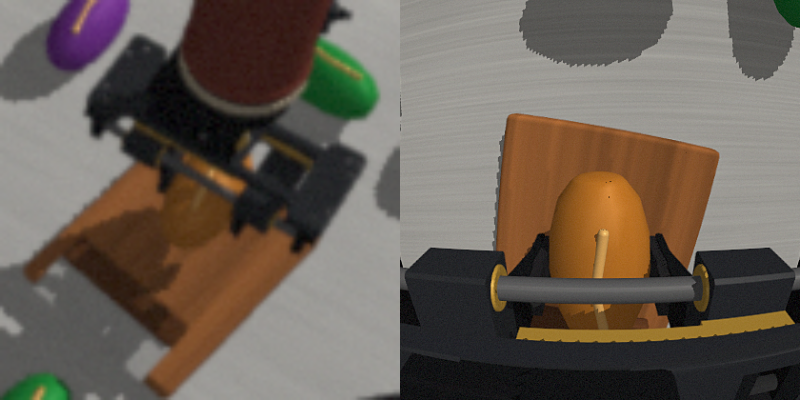

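The roll is held: width 0.62 × 87 = 54 mm. Board contact puts the tips 6 mm above the TCP, so h is about 7.8, close to the camera estimate. Carrying it to the well.

Run:
```python
from h import *
def rep(t,f=0):
    s=sensors.state();print(t,round(s["time"],2),np.round(s["contact_force"]-f,1),np.round(s["position"],2),round(s["width"],3));return s
RC=-(rz(.5)@R0)*[1,1,-1]
env.line_to([444,294.5,185],feed=180)
env.move_ptp([*ch(76.5,0),185],RC); rep('above')
env.line_to([*ch(76.5,0),125],feed=120,force_limit=10); rep('125')
d=cams.snapshot("scene");t=cams.snapshot("top")
cv2.imwrite("pics/p1.png",np.hstack([cv2.resize(x["pixels"][a:a+b,c:c+e],(400,400)) for x,a,b,c,e in((d,140,150,110,150),(t,85,150,290,150))]))
```

```text
above 37.9 [-0.1  0.4 -0.1] [ 671.22 -141.22  185.43] 0.62
125 38.55 [ 1.2 -0.   0. ] [ 671.41 -143.23  125.56] 0.619
```

View pics/p1.png

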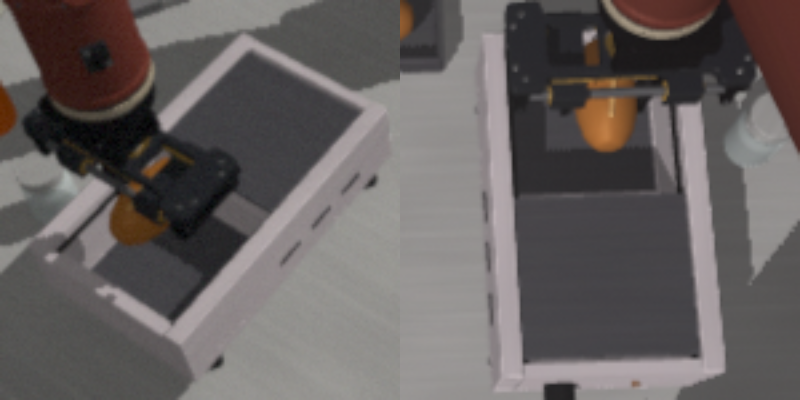

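The roll is over the open well and centred. Lowering it.

Run:
```python
from h import *
def rep(t,f=0):
    s=sensors.state();print(t,round(s["time"],2),np.round(s["contact_force"]-f,1),np.round(s["position"],2),round(s["width"],3));return s
h1=env.line_to([*ch(76.5,0),50],feed=70,force_limit=8); s=rep(h1)
hit=False
if not h1:
    hit=env.line_to([*ch(76.5,0),33],feed=14,force_limit=3.5); s=rep(hit,s["contact_force"])
if hit and s["position"][2]<42:
    claw.command_gripper(0.85); rep('open'); env.dwell(.1)
    env.line_to([*ch(76.5,0),60],feed=60); env.line_to([*ch(76.5,0),150],feed=150)
    rep('up')
    d=cams.snapshot("scene");t=cams.snapshot("top");w=cams.snapshot("wrist")
    cv2.imwrite("pics/p2.png",np.hstack([cv2.resize(x["pixels"][a:a+b,c:c+e],(400,400)) for x,a,b,c,e in((d,140,150,110,150),(w,0,420,70,420))]))
```

```text
False 39.88 [ 0.4 -0.2 -0. ] [ 671.47 -143.52   50.58] 0.625
True 40.74 [-0.1 -0.1  4.8] [ 671.06 -143.5    37.17] 0.619
open 41.42 [-0.4  0.5 -0. ] [ 670.39 -143.52   36.36] 0.854
up 42.81 [-1.3  0.2 -0.2] [ 670.57 -143.7   148.96] 0.852
```

View pics/p2.png

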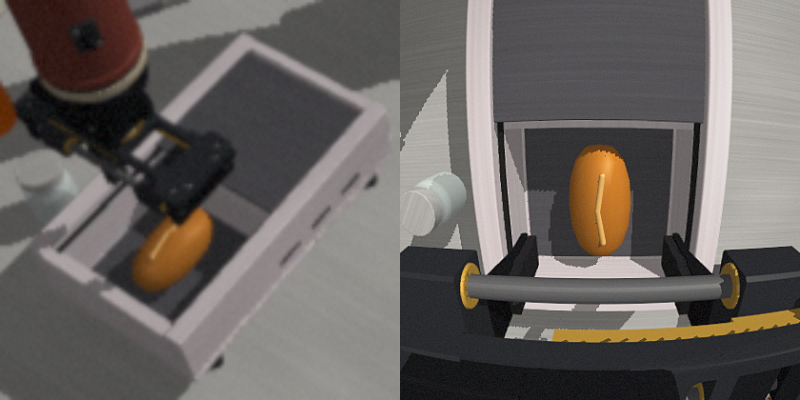

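The roll rests right side up on the floor, and contact came at the predicted height. The roll has been released. Now I shut the cover.

Run:
```python
from h import *
def rep(t,f=0):
    s=sensors.state();print(t,round(s["time"],2),np.round(s["contact_force"]-f,1),np.round(s["position"],2),round(s["width"],3));return s
claw.command_gripper(0.0)
env.line_to([*ch(-66,0),125],feed=170)
env.line_to([*ch(-66,0),98],feed=60); env.dwell(.1)
s=rep('98'); f0=s["contact_force"]; np.save('f0.npy',f0)
hit=env.line_to([*ch(-66,0),86],feed=9,force_limit=5); rep(hit,f0)
if hit:
    env.line_to([*ch(-60,0),89.3],feed=10,force_limit=12); s=rep('p1',f0)
```

```text
98 46.02 [-0.2 -0.5 -0.6] [ 528.84 -144.74   98.25] 0.005
True 46.84 [-1.4 -0.1  7.5] [ 528.65 -144.78   91.09] 0.007
p1 47.65 [-5.7  0.5 15.2] [ 534.73 -144.77   90.33] 0.005
```

Run:
```python
from h import *
f0=np.load('f0.npy')
def rep(t):
    s=sensors.state();F=s["contact_force"]-f0;print(t,round(s["time"],2),np.round(F,1),np.round(s["position"],2));return F[2]
Z=89.3
for x in (-45,-15,15,45,65,80,90):
    hit=env.line_to([*ch(x,0),Z],feed=30,force_limit=7);F=rep((x,hit,round(Z,2)))
    if hit: break
    Z-=np.clip((15-F)/5*.7,-.6,.6)
t=cams.snapshot("top");d=cams.snapshot("scene")
cv2.imwrite("pics/q1.png",np.hstack([cv2.resize(x["pixels"][a:a+b,c:c+e],(400,400)) for x,a,b,c,e in((d,140,150,110,150),(t,85,150,290,150))]))
```

```text
(-45, False, 89.3) 48.3 [-3.   0.8 14. ] [ 550.12 -144.7    90.46]
(-15, False, np.float64(89.16)) 49.45 [-4.2 -0.2 14.5] [ 579.91 -144.56   90.4 ]
(15, False, np.float64(89.09)) 50.6 [-5.1 -0.  13.7] [ 609.92 -144.4    90.46]
(45, False, np.float64(88.91)) 51.75 [-4.4 -0.8 13.3] [ 639.94 -144.25   90.41]
(65, False, np.float64(88.68)) 52.57 [-3.6 -0.4 15.3] [ 660.19 -144.15   90.41]
(80, False, np.float64(88.72)) 53.22 [-3.  -0.6 13.6] [ 675.22 -144.05   90.45]
(90, True, np.float64(88.53)) 53.48 [-3.  -0.1 10.5] [ 678.96 -144.12   90.74]
```

View pics/q1.png

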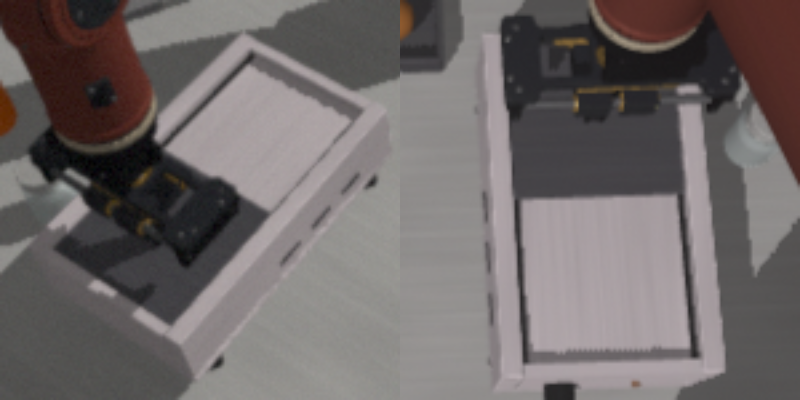

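The cover has hit its stop or nearly so. One more light push to be sure, then lift away and check.

Run:
```python
from h import *
f0=np.load('f0.npy')
def rep(t):
    s=sensors.state();F=s["contact_force"]-f0;print(t,round(s["time"],2),np.round(F,1),np.round(s["position"],2));return s
hit=env.line_to([*ch(97,0),88.8],feed=20,force_limit=9);s=rep(hit)
p=s["position"]
env.line_to([p[0],p[1],p[2]+30],feed=80); rep('up')
env.line_to([p[0]-170,p[1],210],feed=220); rep('clear')
t=cams.snapshot("top");d=cams.snapshot("scene")
cv2.imwrite("pics/q2.png",np.hstack([cv2.resize(x["pixels"][a:a+b,c:c+e],(400,400)) for x,a,b,c,e in((d,140,150,110,150),(t,85,150,290,150))]))
cv2.imwrite("pics/q2t.png",cv2.resize(t["pixels"][85:245,305:425],None,fx=3.7,fy=3.7,interpolation=cv2.INTER_CUBIC))
cv2.imwrite("pics/q2s.png",d["pixels"])
```

```text
True 53.92 [-4.  -0.5  9.8] [ 680.37 -144.15   90.89]
up 54.45 [0.5 0.6 0.1] [ 680.46 -144.2   121.15]
clear 55.48 [0.5 0.6 0.7] [ 510.53 -144.31  209.59]
```

View pics/q2.png

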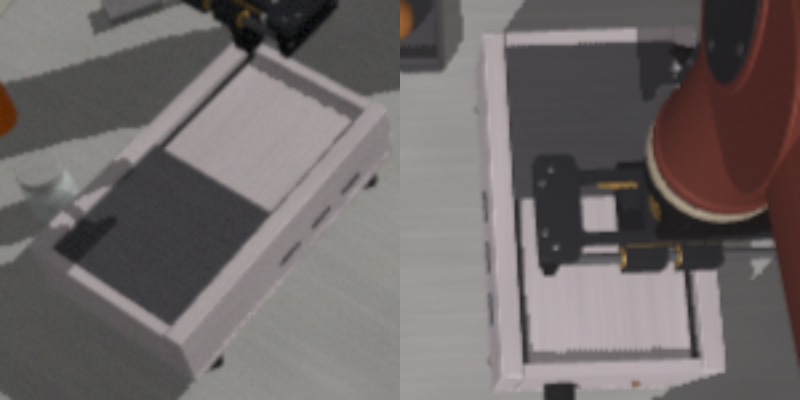

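View pics/q2s.png

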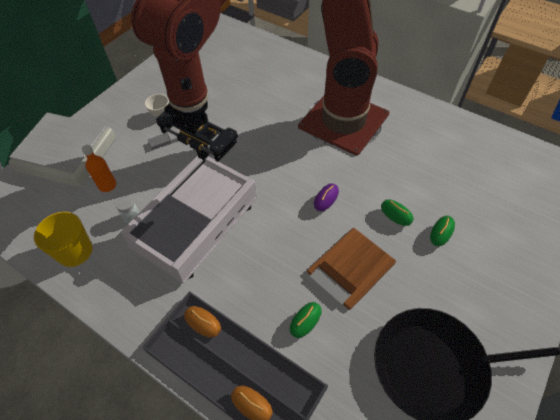

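Now I'll compare the cover's near edge, and the scraper and jar, against the first pictures.

Run:
```python
import cv2,numpy as np
a=cv2.imread('pics/scene0.png');b=cv2.imread('pics/q2s.png')
# profile along the cover's slide direction across near edge, scene view: edge mid ~ (190.4,206.9); dir of motion (far->near) 
for base in ((190.4,206.9),(180,201),(200,212.5)):
    u=np.array([35.,-39.]);u/=np.linalg.norm(u)
    n=np.arange(-12,12.1,.5); M=np.array([np.array(base)+k*u for k in n],np.float32)
    e=[]
    for im in(a,b):
        g=cv2.GaussianBlur(cv2.cvtColor(im,cv2.COLOR_BGR2GRAY).astype(np.float32),(0,0),1)
        p=cv2.remap(g,M[:,0].copy(),M[:,1].copy(),cv2.INTER_LINEAR).ravel(); mid=(p.min()+p.max())/2
        i=np.argmax(p>mid); e.append(n[i-1]+.5*(mid-p[i-1])/(p[i]-p[i-1]))
    print('edge px',e)
d=cv2.absdiff(a,b).max(2)
print('jar diff',(d[190:222,112:140]>40).sum(),'scraper',(d[262:302,305:360]>40).sum())
```

```text
edge px [np.float64(0.4881829619407654), np.float64(-0.14401468634605408)]
edge px [np.float64(0.7196989506483078), np.float64(0.06620387732982635)]
edge px [np.float64(0.3937295079231262), np.float64(-0.21257230639457703)]
jar diff 136 scraper 197
```

Run:
```python
import cv2,numpy as np
a=cv2.imread('pics/scene0.png');b=cv2.imread('pics/q2s.png')
f=lambda im,y,x:cv2.resize(im[y:y+80,x:x+110],(400,290))
cv2.imwrite('pics/cmp.png',np.vstack([np.hstack([f(a,230,300),f(b,230,300)]),np.hstack([f(a,180,100),f(b,180,100)])]))
```

```text
(no output)
```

View pics/cmp.png

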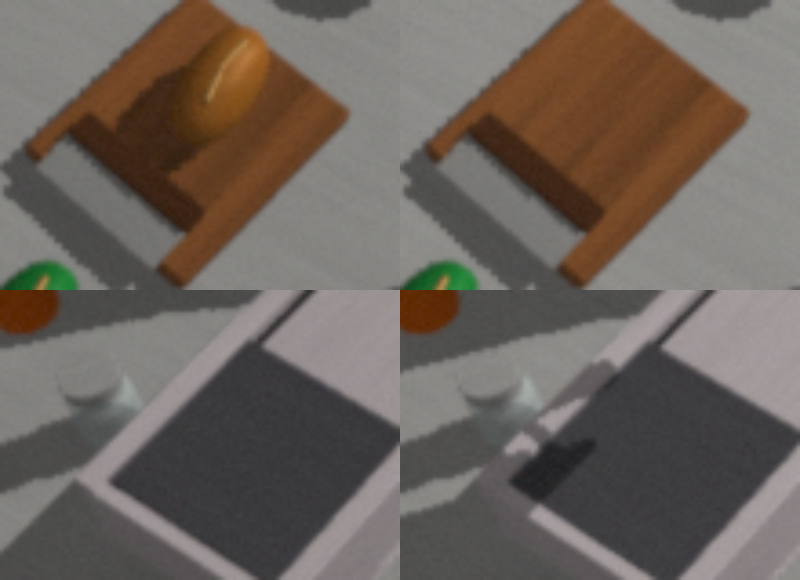

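The scraper and jar haven't moved; the pixel differences there come only from shadows. The cover is back at its shut position. Handing in.

```bash
python3 -c "
from workcell import env,sensors
env.job_done(); print(sensors.state()['time'])"
```

```text
the job is handed in; nothing more can be done
the job is handed in; nothing more can be done
```

I opened the cover, set the roll down in the well, shut the cover over it and handed the job in. The clock read about 56 s at the last check; handing in reports no verdict.

- **Opening:** I dragged the cover to its near stop with about 13–16 N of pressure, and the pictures showed the well fully open.
- **Roll:** I gripped it at 54 mm and lowered it until it touched the floor, at the height I had predicted. I let it go there, and the wrist picture showed it right side up and centred. It can't be seen now that the cover is shut.
- **Closing:** I dragged the cover shut with about 15 N until it met its stop. Afterwards its near edge sat within 1 px (roughly 1 mm) of where it started, slightly to the shut side.
- **Force on the chest:** the highest press I read was about 16 N, at the ends of moves. Brief peaks in between weren't recorded.
- **Scraper and jar:** both look unmoved in the before and after pictures. The only pixel differences there were shadows.

**Disagreements with the data given:**
- **Fingertips:** they are about 6 mm behind the TCP, not 25 mm ahead of it. The wrist camera and touches on the cover and the board all showed this, so I used the touched heights instead.
- **Foot height:** h came out at 7.8 mm by touch, while the camera estimates ranged from about 3 to 9 mm.

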